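Pack the light-sensitive stains into the carry caddy

TASK

Pack the three amber glass bottles into the black carry caddy: stand each one upright, wholly on the disc that has the colour of its cap, setting it down rather than dropping it and never tipping it over. Leave the white plastic bottles where they stand although their caps match, and do not shift the gel tank or the tip rack.

Things in the scene. Friction and masses are not known exactly. Their poses are not given: they have to be found in the camera images.
- amber_green_mid (a point): Amber (dark brown) glass bottle with a green cap, to be packed. Loose, about 0.11 kg, standing upright, round, 84 mm high: body 42 mm in diameter, straight from the base to 58 mm up, then a shoulder and a cap 24 mm in diameter from 64 to 84 mm; a white paper band round the body. This point is on its axis, 42 mm above its underside; z points up through the cap.
- amber_yellow_mid (a point): Amber (dark brown) glass bottle with a yellow cap, to be packed. Loose, about 0.11 kg, standing upright, round, 84 mm high: body 42 mm in diameter, straight from the base to 58 mm up, then a shoulder and a cap 24 mm in diameter from 64 to 84 mm; a white paper band round the body. This point is on its axis, 42 mm above its underside; z points up through the cap.
- amber_blue_mid (a point): Amber (dark brown) glass bottle with a blue cap, to be packed. Loose, about 0.11 kg, standing upright, round, 84 mm high: body 42 mm in diameter, straight from the base to 58 mm up, then a shoulder and a cap 24 mm in diameter from 64 to 84 mm; a white paper band round the body. This point is on its axis, 42 mm above its underside; z points up through the cap.
- white_green_mid (a point): Look-alike: white plastic bottle with a green screw cap, of the same shape, size and mass as the amber ones. It does not belong in the caddy and stays where it is. This point is on its axis, 42 mm above its underside; z up.
- white_blue_mid (a point): Look-alike: white plastic bottle with a blue screw cap, of the same shape, size and mass as the amber ones. It does not belong in the caddy and stays where it is. This point is on its axis, 42 mm above its underside; z up.
- disc_green_top (a point): Green disc, 68 mm in diameter, fixed in one compartment of the black caddy; place of the green-capped amber bottle. Point: centre of its top face, 7 mm above the bench; y runs along the caddy, x across. Caddy: fixed, 80 x 232 mm (264 over the end grips), three 72 mm square compartments in a row at 76 mm pitch, a disc centred in each, colours in any order; walls 4 mm thick, tops 17 mm above the discs.
- disc_yellow_top (a point): Yellow disc, 68 mm in diameter, fixed in one compartment of the black caddy; place of the yellow-capped amber bottle. Point: centre of its top face, 7 mm above the bench; y runs along the caddy, x across. Caddy: fixed, 80 x 232 mm (264 over the end grips), three 72 mm square compartments in a row at 76 mm pitch, a disc centred in each, colours in any order; walls 4 mm thick, tops 17 mm above the discs.
- disc_blue_top (a point): Blue disc, 68 mm in diameter, fixed in one compartment of the black caddy; place of the blue-capped amber bottle. Point: centre of its top face, 7 mm above the bench; y runs along the caddy, x across. Caddy: fixed, 80 x 232 mm (264 over the end grips), three 72 mm square compartments in a row at 76 mm pitch, a disc centred in each, colours in any order; walls 4 mm thick, tops 17 mm above the discs.
- gel_tank_mid (a point): Bystander: clear gel tank with a green lid, 92 mm square and 98 mm high, with two small 16 mm plugs on the lid (114 mm in all), loose, 0.7 kg. This point is on its vertical axis 49 mm above the bench. To be left alone.
- tip_rack_mid (a point): Bystander: orange pipette-tip rack with white tips, 75 mm (x) by 90 mm (y), 57 mm high, loose, 0.3 kg. This point is at its centre, 28.5 mm above the bench. To be left alone.
There are look-alikes about, which are no part of the job. Of the things like the part that bears disc_green_top, leave any that is brown, grey or pink; of the rest the smaller one is meant.

How it is judged (in metres and radians):
At the end, for the whole second after the job is handed in: Each amber bottle stands upright (within 0.1 rad), released and at rest, on the disc of its cap's colour, its axis within 16 mm of the disc's centre; the two white bottles, the gel tank and the tip rack are within 20 mm of where they started (horizontal distance between amber_green_mid and disc_green_top below 0.016 m and z of amber_green_mid in the frame of disc_green_top between 0.037 and 0.047 m and angle between each of amber_green_mid, amber_yellow_mid, amber_blue_mid's own z axis and vertical below 0.1 rad and linear speed of each of amber_green, amber_yellow, amber_blue below 0.02 m/s and angular speed of each of amber_green, amber_yellow, amber_blue below 0.2 rad/s and horizontal distance between amber_yellow_mid and disc_yellow_top below 0.016 m and z of amber_yellow_mid in the frame of disc_yellow_top between 0.037 and 0.047 m and horizontal distance between amber_blue_mid and disc_blue_top below 0.016 m and z of amber_blue_mid in the frame of disc_blue_top between 0.037 and 0.047 m and distance of each of white_green_mid, white_blue_mid, gel_tank_mid, tip_rack_mid from where it was at the start of the episode below 0.02 m); the robot touches nothing.
It fails at once if a white bottle moved by more than 20 mm (distance of any of white_green_mid, white_blue_mid from where it was at the start of the episode above 0.02 m).
It fails at once if the gel tank or the tip rack moved by more than 20 mm (distance of any of gel_tank_mid, tip_rack_mid from where it was at the start of the episode above 0.02 m).
It fails at once if an amber bottle tipped by more than 0.6 rad (angle between any of amber_green_mid, amber_yellow_mid, amber_blue_mid's own z axis and vertical above 0.6 rad).
It fails at once if an amber bottle dropped: falling free of the fingers with its foot over 25 mm above the bench ((height (world z) of amber_green_mid above 0.067 m and contact force between the fingers and amber_green below 0.02 N and linear speed of amber_green above 0.3 m/s) or (height (world z) of amber_yellow_mid above 0.067 m and contact force between the fingers and amber_yellow below 0.02 N and linear speed of amber_yellow above 0.3 m/s) or (height (world z) of amber_blue_mid above 0.067 m and contact force between the fingers and amber_blue below 0.02 N and linear speed of amber_blue above 0.3 m/s)).
It also fails if it takes over 88 s, if anything falls off the work surface, if the arm or the gripper's body presses on something with over 40 N, if the wrist force passes 120 N, or if a joint passes its speed limit or range.

ROBOT

A 6-joint arm with a two-finger parallel gripper is mounted at the origin on the work surface. World frame = base frame: x ahead of the robot, y to its left, z up, the work surface at z = 0. Lengths are in m, angles in degrees, forces in N, time in s.
With the tool pointing down it reaches from about 0.225 to 0.725 m from the base axis. Payload 3.1 kg.
Tool frame: the origin (TCP) lies on the centre line of the jaws, within the pads' length; the fingertips stand 14 mm ahead of it and the grasp point (between the pads) lies 5 mm behind it; z points along the fingers, y is the direction in which the jaws open and shut (so a half turn about z gives the same grasp; the last joint's range is limited). The gripper opens to 85 mm and grips with 20 to 120 N. Pads are 22 mm wide; open, the fingers measure 114 mm over their backs; the gripper's body (76 mm by 85 mm) begins 54 mm behind the grasp point. The pads swing forward as they close: fully open they stand 13 mm farther back than shut.
Start: joints at [-76.421, 2.75, 5.684, 92.934, 0, 82.678], TCP at [0.187, -0.49, 0.245] pointing down, gripper open.
Joint ranges: [-166.93, 166.93], [-56.73, 111.36], [-69.38, 81.34], [-121.58, 131.49], [-85.45, 84.26], [-180, 180]. Speed limits (degrees/s): [159.86, 159.86, 180, 180, 180, 180].

INTERFACE

Orientations are given as a 3x3 rotation matrix whose columns are the frame's x, y, z axes.
In Python, from plant import bot gives the robot as it stands.
- The arm moves only by the shell command python3 -m pendant 'ROWS'. ROWS is JSON, one flat list of numbers, 5 for each row, row after row: the shift along the tool's x, y, z in m, then the turn about the tool's z in degrees, then the finger opening in m, from 0 to 0.0854. A call has 1 to 8 rows; each row is the pose to reach, as a shift and turn from the pose commanded when the call began, along the tool's axes at that moment; what a row does not reach only later rows make up. A row lasts 1/10 s, in which the tool goes at most 50 mm and 8.59 degrees, less where a joint would pass 70% of its speed; a pose out of reach is approached as far as the arm can. A call with a gripper value outside its range is refused whole. The fingers move at their own pace and stop on an object; the grip force is fixed at half the most. Time passes only in rows, so rows that repeat a pose let the fingers close. It gives the time, the measured TCP pose, the force and the opening at its end, in the units of the state.
- bot.observe(): the state, without advancing time (a new reading comes with each control period).
- bot.snapshot(name): name is "scene" or "top" or "wrist"; returns the picture (480x640x3 uint8, red, green, blue); there is no depth.
- bot.camera_info(name): a dict with "mtx" (3x3 intrinsics, pixels), "world_from_camera" (4x4, takes a point from camera to world coordinates); the wrist camera has in their place "hand_eye" (4x4, takes a point from camera to tool coordinates, whose origin is the TCP and whose axes are the flange's). Camera axes: x right, y down, z forward; pixel columns grow to the right and rows downward; lengths in m; the calibration is good to about 2 mm. A picture is of the moment at which its call begins: read the wrist's pose just before it. camera_info takes no time and is no camera call.
- bot.job_done(): hands the job in, once; it reports no verdict.
The state is a dict: "time": time; "joints": joint angles; "joint_velocities": joint speeds; "tau": joint torques, N m; "tool_pos": TCP position; "ee_rot": TCP orientation; "force": force on the tool from outside, world axes, zero at the start; "wrist_torque": the same for the moment, N m; "grip_width": finger opening in m.
Only numpy, scipy, OpenCV 4.12 (cv2) and the standard library are available. Lean on these libraries where they do the work, as an engineer would, in place of code of your own. Each camera call takes 0.05 s, during which the arm holds its last target. There are 200 camera calls.

## Working session

There is one attempt and no reset: what is moved stays moved. The work goes in short steps, Python scripts to look and compute and a shell command to move; the robot and the scene stay as the last step left them, time stands still between calls to the robot, and variables do not carry over. Pictures are saved under pics/ and viewed, about 12 in all and at most 16, crops included, and the job is handed in when it is done.

```bash
mkdir -p pics
python3 - <<'E'
from plant import bot
import cv2,numpy as np
np.set_printoptions(precision=4,suppress=True)
for n in("scene","top"):
    im=bot.snapshot(n); cv2.imwrite(f"pics/{n}0.png",im[:,:,::-1]); c=bot.camera_info(n); print(n,np.array(c["mtx"]),np.array(c["world_from_camera"]))
print(bot.camera_info("wrist")); print(bot.observe())
E
```

```text
scene [[591.2875   0.     311.5386]
 [  0.     591.2875 244.0882]
 [  0.       0.       1.    ]] [[-0.0002  0.5125 -0.8587  1.5956]
 [ 0.9997  0.0193  0.0113 -0.015 ]
 [ 0.0224 -0.8585 -0.5124  0.6718]
 [ 0.      0.      0.      1.    ]]
top [[614.31     0.     309.4603]
 [  0.     614.31   237.536 ]
 [  0.       0.       1.    ]] [[-0.0165 -0.9962  0.0852  0.4921]
 [-0.9993  0.0192  0.0315 -0.0164]
 [-0.033  -0.0846 -0.9959  1.251 ]
 [ 0.      0.      0.      1.    ]]
{'mtx': array([[400.8172,   0.    , 317.1586],
       [  0.    , 400.8172, 238.6195],
       [  0.    ,   0.    ,   1.    ]]), 'hand_eye': array([[ 0.0003, -0.9586, -0.2847,  0.0733],
       [ 1.    ,  0.0003, -0.0002,  0.0007],
       [ 0.0003, -0.2847,  0.9586, -0.1284],
       [ 0.    ,  0.    ,  0.    ,  1.    ]])}
{'time': 0.1, 'joints': array([-76.419 ,   2.7887,   5.599 ,  92.9352,  -0.    ,  82.6784]), 'joint_velocities': array([ 0.0499, -0.0825,  0.1222, -0.0131, -0.0313,  0.0202]), 'tau': array([  0.0025, -33.9851,  32.0935,   0.0157,  -0.0001,  -0.    ]), 'tool_pos': array([ 0.1872, -0.4899,  0.2442]), 'ee_rot': array([[ 0.9342,  0.3568, -0.0005],
       [ 0.3568, -0.9342,  0.0021],
       [ 0.0003, -0.0022, -1.    ]]), 'force': array([-0.4395, -0.5602, -0.3299]), 'wrist_torque': array([0.053 , 0.0238, 0.0137]), 'grip_width': 0.08533917328427715}
```

View pics/top0.png

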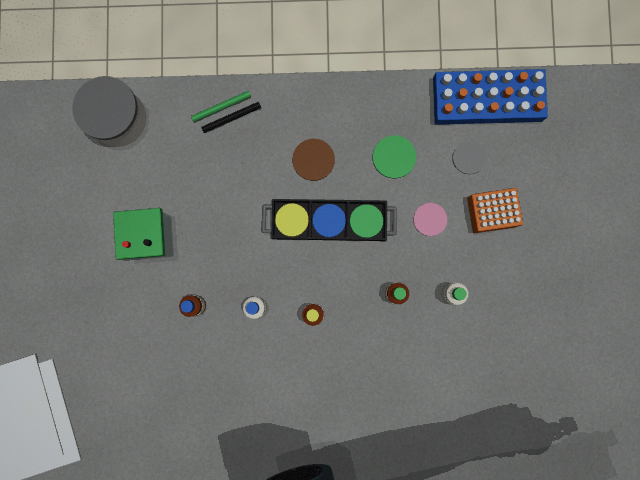

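View pics/scene0.png

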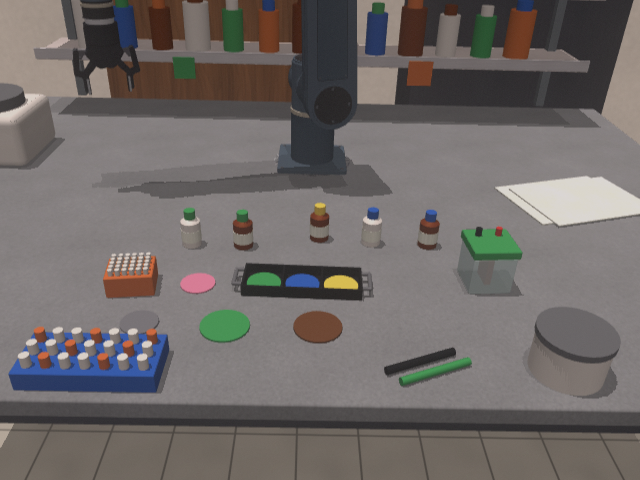

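Top view:
- **Caddy:** the discs are yellow (292,220), blue (329,220) and green (367,221).
- **Amber bottles:** blue cap (187,306), yellow (312,315), green (399,293).
- **White bottles:** blue (254,308), green (458,294).
- **Gel tank and rack:** (139,234) and (496,211).
- **Green disc candidates:** the one in the caddy (367,221) and a larger one lying on the bench (394,157). The brown (313,159), pink (430,219) and grey (468,159) discs are excluded. The smaller one, in the caddy, is meant.

Next I'll measure positions and confirm the disc choice in a crop.

```bash
cat > h.py <<'E'
from plant import bot
import cv2,numpy as np
np.set_printoptions(precision=4,suppress=True)
def ray(K,T,uv,z):
    d=T[:3,:3]@np.linalg.solve(K,[uv[0],uv[1],1.]); o=T[:3,3]
    return o+d*(z-o[2])/d[2]
def cam(n,s=None):
    c=bot.camera_info(n); K=np.array(c["mtx"])
    if n!="wrist": return K,np.array(c["world_from_camera"])
    T=np.eye(4); T[:3,:3]=s["ee_rot"]; T[:3,3]=s["tool_pos"]; return K,T@np.array(c["hand_eye"])
HUE=dict(green=(45,75),yellow=(25,35),blue=(105,125))
def blobs(im,col,amin=40):
    hsv=cv2.cvtColor(im,cv2.COLOR_RGB2HSV); lo,hi=HUE[col]
    m=cv2.inRange(hsv,(lo,110,60),(hi,255,255))
    n,l,st,ce=cv2.connectedComponentsWithStats(m)
    return [(ce[i],st[i]) for i in range(1,n) if st[i][4]>=amin]
def go(x,y,z,rot=None):
    "shift in tool axes to world point"
    s=bot.observe(); return s["ee_rot"].T@(np.array([x,y,z])-s["tool_pos"])
E
python3 - <<'E'
from h import *
im=bot.snapshot("top"); K,T=cam("top")
sc=bot.snapshot("scene"); Ks,Ts=cam("scene")
for c in HUE:
    for uv,st in blobs(im,c):
        z=.084 if st[4]<300 else .007
        p=ray(K,T,uv,z); print("top",c,uv,st[2:],"z",z,p[:2],"diam mm",2*np.sqrt(st[4]/np.pi)*(T[2,3]-z)/K[0,0]*1000)
    for uv,st in blobs(sc,c):
        if uv[1]>190: print("scene",c,uv,st[2:],ray(Ks,Ts,uv,.074)[:2],ray(Ks,Ts,uv,.007)[:2])
a=im[120:270,90:530,::-1]; cv2.imwrite("pics/crop1.png",cv2.resize(im[130:330,230:500,::-1],None,fx=2.9,fy=2.9,interpolation=cv2.INTER_CUBIC))
E
```

```text
top green [220.6516 105.9248] [ 59  31 399] z 0.007 [0.8769 0.2033] diam mm 45.644244404461915
top green [393.9778 156.4285] [  43   42 1440] z 0.007 [ 0.7618 -0.1529] diam mm 86.7123228696992
top green [366.1009 220.4989] [ 33  34 892] z 0.007 [ 0.631  -0.0928] diam mm 68.24675423811068
top green [137.9387 232.7798] [  50   51 2171] z 0.007 [0.6151 0.3752] diam mm 106.47054718332318
top green [399.416 293.112] [ 12  13 125] z 0.084 [ 0.4836 -0.1473] diam mm 23.9665671226954
top green [459.4576 293.5   ] [ 12  12 118] z 0.084 [ 0.481  -0.2595] diam mm 23.285835708139206
scene green [188.7073 210.2195] [10  5 41] [ 0.4608 -0.2674] [ 0.3336 -0.2957]
scene green [241.8864 212.0227] [11  5 44] [ 0.4643 -0.1523] [ 0.3375 -0.1676]
scene green [491.3097 242.531 ] [  59   26 1017] [0.5739 0.3594] [0.4594 0.4013]
scene green [263.9286 279.127 ] [ 34  14 378] [ 0.7192 -0.087 ] [ 0.621  -0.0951]
scene green [224.1987 325.4363] [  50   32 1233] [ 0.8521 -0.1412] [ 0.7688 -0.1553]
scene green [435.1476 370.534 ] [ 70  27 515] [0.9477 0.1791] [0.8751 0.2008]
top yellow [291.3341 219.447 ] [ 33  34
[... 303 characters left out ...]
0.6337 -0.0168] diam mm 68.47589899331848
top blue [186.9767 306.0155] [ 14  13 129] z 0.084 [0.4657 0.2557] diam mm 24.347012599400305
top blue [251.936 307.632] [ 13  12 125] z 0.084 [0.4607 0.1317] diam mm 23.9665671226954
scene blue [372.6881 212.8165] [ 11  12 109] [0.4558 0.1312] [0.3281 0.1476]
scene blue [430.6571 215.0286] [ 11  11 105] [0.4607 0.2568] [0.3336 0.2873]
scene blue [302.1266 280.7122] [ 35  15 403] [ 0.722  -0.0187] [ 0.624  -0.0191]
scene blue [ 49.2619 335.381 ] [ 8  8 42] [ 0.884  -0.4069] [ 0.8042 -0.4508]
scene blue [ 93.2582 370.1111] [ 160   59 5031] [ 0.9588 -0.3155] [ 0.8875 -0.3492]
scene blue [ 41.8167 346.6667] [ 9 11 60] [ 0.9103 -0.408 ] [ 0.8335 -0.4521]
```

View pics/crop1.png

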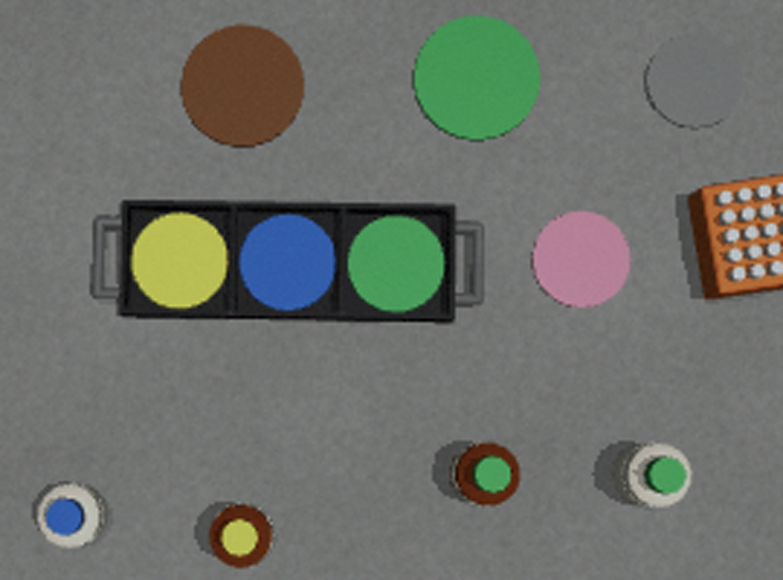

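The crop confirms it: the green disc in the caddy measures 68 mm, as given, and the bench one measures 87 mm. The cap diameters (24 mm) and the disc pitch (76 mm) also agree. I'll move above the green amber bottle with the jaws turned along world x.

```bash
python3 -m pendant '[0.1,-0.0536,0.011,-17,0.085, 0.2,-0.107,0.022,-34,0.085, 0.25,-0.134,0.03,-43,0.085, 0.29,-0.155,0.035,-51,0.085, 0.33,-0.177,0.04,-60,0.085, 0.37,-0.198,0.044,-69.1,0.085, 0.4,-0.2145,0.044,-69.1,0.085, 0.4,-0.2145,0.044,-69.1,0.085]'
```

```text
time: 1.0
tool_pos: [0.4488, -0.1878, 0.2056]
ee_rot: [[-0.0, 1.0, 0.0], [1.0, 0.0, -0.0], [-0.0, 0.0, -1.0]]
force: [-0.1, -0.5, -0.9]
grip_width: 0.0847
```

```bash
cat > look.py <<'E'
from h import *
import sys
bot_s=bot.observe(); im=bot.snapshot("wrist"); K,T=cam("wrist",bot_s)
col,z=sys.argv[1],float(sys.argv[2])
print("tool",bot_s["tool_pos"],bot_s["grip_width"],"cam",T[:3,3])
for uv,st in blobs(im,col,150):
    p=ray(K,T,uv,z); f=np.linalg.inv(T)@np.r_[p,1]
    print(uv,st,p[:2],"diam",2000*np.sqrt(st[4]/np.pi)*f[2]/K[0,0],"shift tool xyz",(bot_s["ee_rot"].T@(p-bot_s["tool_pos"])))
if len(sys.argv)>3: cv2.imwrite(sys.argv[3],im[:,:,::-1])
E
python3 -m pendant '[0,0,0,0,0.085,0,0,0,0,0.085]'; python3 look.py green 0.084 pics/w1.png
```

```text
time: 1.2
tool_pos: [0.4481, -0.1885, 0.2054]
ee_rot: [[0.004, 1.0, -0.001], [1.0, -0.004, 0.0], [0.0, -0.001, -1.0]]
force: [-0.5, 0.3, -0.1]
grip_width: 0.0851
tool [ 0.4481 -0.1885  0.2054] 0.08513767044483174 cam [ 0.4496 -0.1164  0.3338]
[559.8729  88.3594] [ 517   41   88   96 6602] [ 0.5911 -0.0993] diam 53.594366091147116 shift tool xyz [0.0897 0.1429 0.1212]
[375.7081 174.2179] [ 357  155   39   39 1175] [ 0.4854 -0.149 ] diam 23.99673408026042 shift tool xyz [0.0397 0.0373 0.1213]
[366.4227 335.4832] [351 321  32  30 776] [ 0.4832 -0.2614] diam 22.00913297795687 shift tool xyz [-0.0727  0.0355  0.1213]
```

View pics/w1.png

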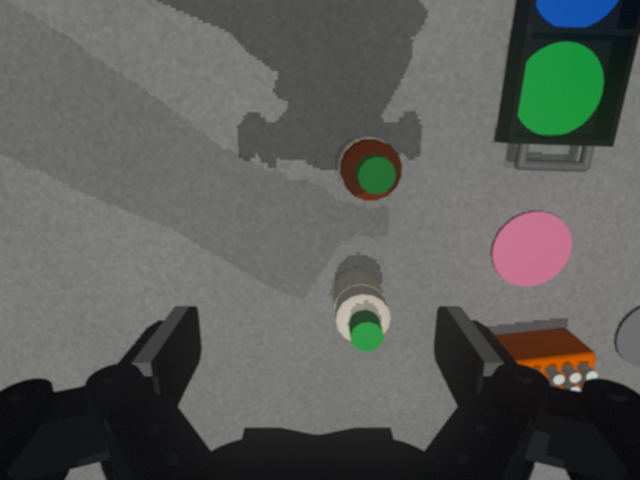

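The wrist view shows the amber green cap at (376,174), which puts the bottle at (0.485,-0.149), 2 mm from the top view's result. Next I'll centre over it, descend and grip.

```bash
python3 -m pendant '[0.0405,0.0364,0.02,0,0.085, 0.0405,0.0364,0.02,0,0.085, 0.0405,0.0364,0.05,0,0.085, 0.0405,0.0364,0.08,0,0.085, 0.0405,0.0364,0.11,0,0.085, 0.0405,0.0364,0.14,0,0.085, 0.0405,0.0364,0.16,0,0.085, 0.0405,0.0364,0.167,0,0.085]'
python3 -m pendant '[0,0,0,0,0.06, 0,0,0,0,0.045, 0,0,0,0,0.035, 0,0,0,0,0.035, 0,0,0,0,0.035, 0,0,0,0,0.035]'
```

```text
time: 2.05
tool_pos: [0.4816, -0.1502, 0.0361]
ee_rot: [[0.009, 1.0, -0.005], [1.0, -0.009, 0.002], [0.002, -0.005, -1.0]]
force: [0.1, -0.2, 0.7]
grip_width: 0.085
time: 2.65
tool_pos: [0.4862, -0.1503, 0.0411]
ee_rot: [[0.006, 1.0, 0.004], [1.0, -0.006, -0.002], [-0.002, 0.004, -1.0]]
force: [0.1, -0.9, 6.3]
grip_width: 0.0406
```

```bash
python3 -m pendant '[0,0,-0.01,0,0.035, 0,0,-0.025,0,0.035, 0,0,-0.045,0,0.035, 0,0,-0.065,0,0.035, 0,0,-0.085,0,0.035, 0,0,-0.1,0,0.035, 0,0,-0.1,0,0.035, 0,0,-0.1,0,0.035]'; python3 look.py green 0.1864 pics/w2.png; python3 look.py green 0.007
```

```text
time: 3.45
tool_pos: [0.4845, -0.1492, 0.1386]
ee_rot: [[0.006, 1.0, -0.0], [1.0, -0.006, 0.0], [0.0, -0.0, -1.0]]
force: [-0.7, -0.4, -1.0]
grip_width: 0.0403
tool [ 0.4845 -0.1492  0.1386] 0.04034514917228182 cam [ 0.486  -0.0771  0.2671]
[552.4095 145.824 ] [ 501   91  106  111 9278] [ 0.5321 -0.0823] diam 21.348252446626972 shift tool xyz [ 0.0672  0.0472 -0.0478]
[317.5069 386.6589] [ 273  334   90  101 7418] [ 0.4857 -0.1375] diam 22.912449773284557 shift tool xyz [ 0.0118  0.0011 -0.0478]
tool [ 0.484  -0.149   0.1379] 0.04015825060922347 cam [ 0.4857 -0.077   0.2663]
[554.3888 146.3651] [ 502   91  107  112 9346] [ 0.6348 -0.0938] diam 68.84010310154075 shift tool xyz [0.056  0.1507 0.1307]
[317.5239 386.6487] [ 273  334   90  101 7413] [ 0.4844 -0.2707] diam 73.59058570290769 shift tool xyz [-0.1217  0.0013  0.1308]
```

View pics/w2.png

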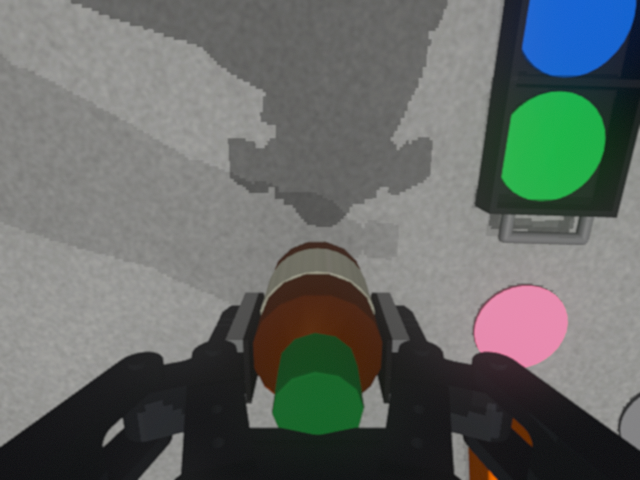

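The green bottle is held upright between the jaws. The disc measures 68.8 mm at (0.633,-0.093), consistent with the top view. Now I'll carry it over.

```bash
python3 -m pendant '[0.004,0.01,0,0,0.035, 0.012,0.032,0,0,0.035, 0.022,0.058,0,0,0.035, 0.033,0.086,0,0,0.035, 0.043,0.112,0,0,0.035, 0.05,0.132,0,0,0.035, 0.054,0.143,0,0,0.035, 0.056,0.148,0,0,0.035]'
python3 -m pendant '[0,0,0,0,0.035,0,0,0,0,0.035]'; python3 look.py blue 0.007
```

```text
time: 4.35
tool_pos: [0.6339, -0.0931, 0.1371]
ee_rot: [[0.005, 1.0, -0.002], [1.0, -0.005, 0.001], [0.001, -0.002, -1.0]]
force: [-0.8, -0.2, -1.9]
grip_width: 0.0407
time: 4.55
tool_pos: [0.6324, -0.0942, 0.1382]
ee_rot: [[0.006, 1.0, -0.001], [1.0, -0.006, 0.0], [0.0, -0.001, -1.0]]
force: [-0.8, 0.5, -1.3]
grip_width: 0.0405
tool [ 0.6324 -0.0942  0.1382] 0.04051035343533157 cam [ 0.634  -0.0221  0.2667]
[321.5603 112.7482] [  266    55   112   117 10272] [ 0.6363 -0.0179] diam 70.69492521782773 shift tool xyz [0.0762 0.0037 0.1312]
[620.0912 422.07  ] [ 582  408   58   43 1272] [ 0.8688 -0.2497] diam 31.418298641179703 shift tool xyz [-0.1541  0.2376  0.1309]
```

```bash
python3 -m pendant '[0,0,0.012,0,0.035, 0,0,0.03,0,0.035, 0,0,0.05,0,0.035, 0,0,0.068,0,0.035, 0,0,0.08,0,0.035, 0,0,0.087,0,0.035, 0,0,0.09,0,0.035, 0,0,0.09,0,0.035]'
python3 -m pendant '[0,0,0.001,0,0.035,0,0,0.002,0,0.035,0,0,0.003,0,0.035,0,0,0.003,0,0.035]'
```

```text
time: 5.4
tool_pos: [0.633, -0.0944, 0.0492]
ee_rot: [[0.006, 1.0, 0.001], [1.0, -0.006, -0.0], [-0.0, 0.001, -1.0]]
force: [-0.2, -0.5, -0.6]
grip_width: 0.0408
time: 5.8
tool_pos: [0.6339, -0.0945, 0.0481]
ee_rot: [[0.006, 1.0, 0.003], [1.0, -0.006, -0.001], [-0.001, 0.003, -1.0]]
force: [-1.2, 0.5, 5.2]
grip_width: 0.0406
```

The force rose to +5 N, so the bottle is on the disc. I'll release and retreat.

```bash
python3 -m pendant '[0,0,0,0,0.045, 0,0,0,0,0.055, 0,0,0,0,0.07, 0,0,0,0,0.085, 0,0,0,0,0.085, 0,0,-0.02,0,0.085, 0,0,-0.06,0,0.085,0,0,-0.1,0,0.085]'
python3 -m pendant '[0,0,-0.03,0,0.085,0,0,-0.03,0,0.085]'
python3 - <<'E'
from h import *
im=bot.snapshot("top");K,T=cam("top")
cv2.imwrite("pics/t2.png",cv2.resize(im[150:350,150:480,::-1],None,fx=2.4,fy=2.4))
for c in HUE:
    for uv,st in blobs(im,c):
        if 80<st[4]<1000: print(c,uv,st[4],ray(K,T,uv,.091 if uv[1]<250 else .084)[:2])
print(bot.observe()["tool_pos"])
E
```

```text
time: 6.6
tool_pos: [0.6317, -0.094, 0.1453]
ee_rot: [[0.006, 1.0, -0.003], [1.0, -0.006, 0.001], [0.001, -0.003, -1.0]]
force: [0.9, 0.1, 0.1]
grip_width: 0.0847
time: 6.8
tool_pos: [0.6361, -0.095, 0.1829]
ee_rot: [[0.006, 1.0, 0.011], [1.0, -0.006, -0.003], [-0.003, 0.011, -1.0]]
force: [0.1, -0.3, 0.8]
grip_width: 0.0851
green [220.7143 105.9048] 399 [0.851  0.1884]
green [459.3306 293.4959] 121 [ 0.481  -0.2593]
blue [328.4413 219.9303] 861 [ 0.6242 -0.0163]
blue [187.0909 305.9242] 132 [0.4659 0.2555]
blue [251.8871 307.629 ] 124 [0.4607 0.1318]
[ 0.6349 -0.0947  0.1798]
```

View pics/t2.png

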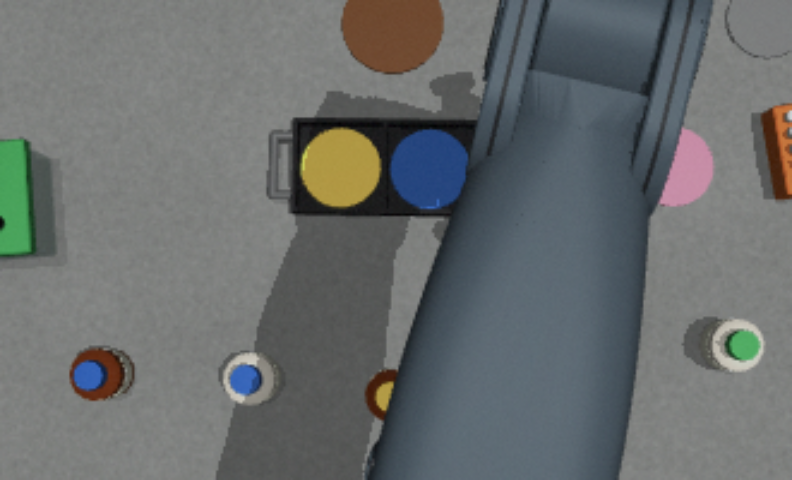

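The arm hides the placed bottle, so I'll check it once the arm is away. The other bottles haven't moved. Next is the yellow one.

```bash
python3 -m pendant '[0.01,-0.03,-0.02,0,0.085, 0.025,-0.07,-0.02,0,0.085, 0.04,-0.11,-0.02,0,0.085, 0.05,-0.15,-0.02,0,0.085, 0.06,-0.175,-0.02,0,0.085, 0.065,-0.187,-0.02,0,0.085, 0.065,-0.187,-0.02,0,0.085, 0.065,-0.187,-0.02,0,0.085]'
python3 look.py yellow 0.084 pics/w3.png; python3 look.py green 0.091
python3 - <<'E'
from h import *
im=bot.snapshot("top");K,T=cam("top")
for c in HUE:
    for uv,st in blobs(im,c):
        if 80<st[4]<1000: print(c,uv,st[4],ray(K,T,uv,.091 if uv[1]<250 else .084)[:2])
E
```

```text
time: 7.65
tool_pos: [0.4462, -0.0281, 0.1948]
ee_rot: [[0.006, 1.0, -0.001], [1.0, -0.006, 0.0], [0.0, -0.001, -1.0]]
force: [0.3, -0.2, -0.1]
grip_width: 0.0849
tool [ 0.4462 -0.0281  0.1948] 0.08494857237930699 cam [0.4478 0.044  0.3233]
[575.9811  98.5001] [ 531   50   91   97 6939] [0.5935 0.0546] diam 52.99248377515827 shift tool xyz [0.0836 0.1469 0.1107]
[314.9667 164.7737] [300 149  36  37 570] [0.4461 0.0185] diam 15.904548964737124 shift tool xyz [ 0.0466 -0.0003  0.1108]
tool [ 0.4466 -0.0283  0.195 ] 0.08505732672525822 cam [0.4481 0.0438 0.3235]
[527.5217 281.6496] [ 500  253   77   71 1909] [ 0.5788 -0.0539] diam 30.79219008847808 shift tool xyz [-0.0248  0.1324  0.104 ]
[610.9    339.7817] [ 571  309   69   77 2561] [ 0.6391 -0.0952] diam 37.31632597424734 shift tool xyz [-0.0657  0.193   0.1039]
green [220.7143 105.9048] 399 [0.851  0.1884]
green [365.7931 222.8728] 464 [ 0.6171 -0.0869]
green [367.8651 215.127 ] 126 [ 0.6318 -0.0912]
green [459.4576 293.5   ] 118 [ 0.481  -0.2595]
yellow [291.307 219.456] 886 [0.6265 0.0543]
blue [328.6745 219.9654] 897 [ 0.6241 -0.0168]
blue [187.0231 305.9923] 130 [0.4657 0.2556]
blue [251.8033 307.6721] 122 [0.4606 0.132 ]
```

View pics/w3.png

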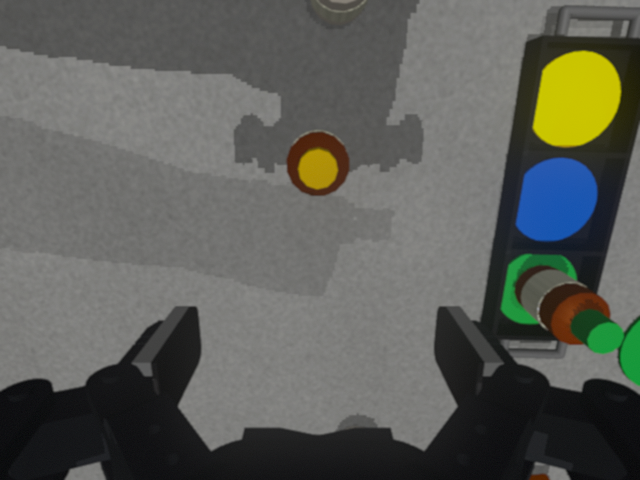

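The green bottle is upright, with its cap at (0.632,-0.091), about 2 mm from its disc centre. The yellow cap is at (318,169), giving (0.447,0.017). I'll grip that one.

```bash
python3 -m pendant '[0.045,0.0005,0,0,0.085, 0.045,0.0005,0.02,0,0.085, 0.045,0.0005,0.05,0,0.085, 0.045,0.0005,0.08,0,0.085, 0.045,0.0005,0.11,0,0.085, 0.045,0.0005,0.135,0,0.085, 0.045,0.0005,0.15,0,0.085, 0.045,0.0005,0.157,0,0.085]'
python3 -m pendant '[0,0,0,0,0.06, 0,0,0,0,0.045, 0,0,0,0,0.035, 0,0,0,0,0.035, 0,0,0,0,0.035, 0,0,0,0,0.035]'
python3 -m pendant '[0,0,-0.01,0,0.035, 0,0,-0.025,0,0.035, 0,0,-0.045,0,0.035, 0,0,-0.065,0,0.035, 0,0,-0.085,0,0.035, 0,0,-0.1,0,0.035, 0,0,-0.1,0,0.035, 0,0,-0.1,0,0.035]'; python3 look.py yellow 0.007
```

```text
time: 8.6
tool_pos: [0.4459, 0.0168, 0.0364]
ee_rot: [[0.006, 1.0, -0.004], [1.0, -0.006, 0.0], [0.0, -0.004, -1.0]]
force: [-1.0, 0.3, 0.6]
grip_width: 0.0848
time: 9.2
tool_pos: [0.4486, 0.0167, 0.0405]
ee_rot: [[0.006, 1.0, 0.004], [1.0, -0.006, -0.0], [-0.0, 0.004, -1.0]]
force: [0.8, 0.7, 6.0]
grip_width: 0.0406
time: 10.0
tool_pos: [0.4468, 0.0169, 0.1385]
ee_rot: [[0.006, 1.0, -0.001], [1.0, -0.006, 0.0], [0.0, -0.001, -1.0]]
force: [-0.3, -0.0, -2.7]
grip_width: 0.0411
tool [0.4468 0.0169 0.1385] 0.041066391656781935 cam [0.4483 0.089  0.2669]
[607.2427 170.172 ] [ 567  114   73  108 6604] [0.6346 0.0568] diam 59.00973317795717 shift tool xyz [0.041  0.1877 0.1314]
```

```bash
python3 -m pendant '[0.003,0.012,0,0,0.035, 0.009,0.038,0,0,0.035, 0.016,0.07,0,0,0.035, 0.024,0.105,0,0,0.035, 0.032,0.14,0,0,0.035, 0.038,0.167,0,0,0.035, 0.042,0.183,0,0,0.035, 0.0436,0.19,0,0,0.035]'
python3 -m pendant '[0,0,0,0,0.035, 0,0,0.012,0,0.035, 0,0,0.03,0,0.035, 0,0,0.05,0,0.035, 0,0,0.068,0,0.035, 0,0,0.08,0,0.035, 0,0,0.087,0,0.035, 0,0,0.09,0,0.035]'
python3 -m pendant '[0,0,0,0,0.035,0,0,0.001,0,0.035,0,0,0.002,0,0.035,0,0,0.003,0,0.035,0,0,0.003,0,0.035]'
```

```text
time: 10.85
tool_pos: [0.6374, 0.0597, 0.1362]
ee_rot: [[0.006, 1.0, -0.004], [1.0, -0.006, 0.0], [0.0, -0.004, -1.0]]
force: [0.1, -0.4, -2.0]
grip_width: 0.0404
time: 11.65
tool_pos: [0.6363, 0.0592, 0.0479]
ee_rot: [[0.006, 1.0, -0.002], [1.0, -0.006, -0.0], [-0.0, -0.002, -1.0]]
force: [-0.2, 0.4, -1.3]
grip_width: 0.0407
time: 12.15
tool_pos: [0.6382, 0.0594, 0.0476]
ee_rot: [[0.006, 1.0, 0.002], [1.0, -0.006, -0.0], [-0.0, 0.002, -1.0]]
force: [-1.5, 0.1, 4.6]
grip_width: 0.0408
```

```bash
python3 -m pendant '[0,0,0,0,0.045, 0,0,0,0,0.055, 0,0,0,0,0.07, 0,0,0,0,0.085, 0,0,0,0,0.085, 0,0,-0.02,0,0.085, 0,0,-0.06,0,0.085,0,0,-0.1,0,0.085]'
python3 -m pendant '[0,0,-0.03,0,0.085, 0.02,-0.03,-0.05,0,0.085, 0.05,-0.065,-0.05,0,0.085, 0.08,-0.1,-0.05,0,0.085, 0.11,-0.135,-0.05,0,0.085, 0.135,-0.158,-0.05,0,0.085, 0.149,-0.171,-0.05,0,0.085, 0.149,-0.171,-0.05,0,0.085]'
python3 -m pendant '[0,0,0,0,0.085]'
python3 look.py blue 0.084 pics/w4.png
python3 - <<'E'
from h import *
im=bot.snapshot("top");K,T=cam("top")
cv2.imwrite("pics/t3.png",cv2.resize(im[150:350,150:480,::-1],None,fx=2.4,fy=2.4))
for c in HUE:
    for uv,st in blobs(im,c):
        if 80<st[4]<1000: print(c,uv,st[4],ray(K,T,uv,.091 if uv[1]<250 else .084)[:2])
E
```

```text
time: 12.95
tool_pos: [0.6362, 0.0593, 0.1454]
ee_rot: [[0.006, 1.0, -0.003], [1.0, -0.006, 0.0], [0.0, -0.003, -1.0]]
force: [0.4, 0.2, 0.8]
grip_width: 0.0844
time: 13.75
tool_pos: [0.4655, 0.2111, 0.1962]
ee_rot: [[0.002, 1.0, -0.0], [1.0, -0.002, 0.001], [0.001, -0.0, -1.0]]
force: [0.3, 0.0, 0.2]
grip_width: 0.0852
time: 13.85
tool_pos: [0.4674, 0.2094, 0.196]
ee_rot: [[0.005, 1.0, 0.001], [1.0, -0.005, -0.0], [-0.0, 0.001, -1.0]]
force: [0.6, 0.8, 0.7]
grip_width: 0.0847
tool [0.4674 0.2094 0.196 ] 0.084667055488773 cam [0.4687 0.2816 0.3244]
[316.1259 164.599 ] [ 297  144   40   42 1247] [0.4681 0.256 ] diam 23.633922735855005 shift tool xyz [0.0466 0.0004 0.112 ]
[309.4214 344.4423] [ 293  324   34   41 1101] [0.4629 0.1352] diam 25.41921453011864 shift tool xyz [-0.0742 -0.0042  0.112 ]
green [220.7143 105.9048] 399 [0.851  0.1884]
green [365.7888 222.931 ] 464 [ 0.617  -0.0869]
green [367.8047 215.125 ] 128 [ 0.6318 -0.0911]
green [459.4576 293.5   ] 118 [ 0.481  -0.2595]
yellow [295.4264 221.7563] 394 [0.6219 0.0465]
yellow [288.0172 214.5345] 116 [0.6361 0.0604]
blue [328.6849 219.9499] 898 [ 0.6241 -0.0168]
blue [251.9032 307.6935] 124 [0.4606 0.1318]
```

View pics/w4.png

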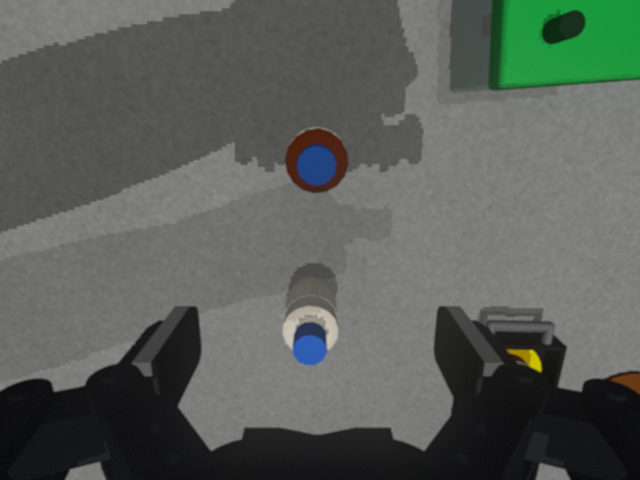

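View pics/t3.png

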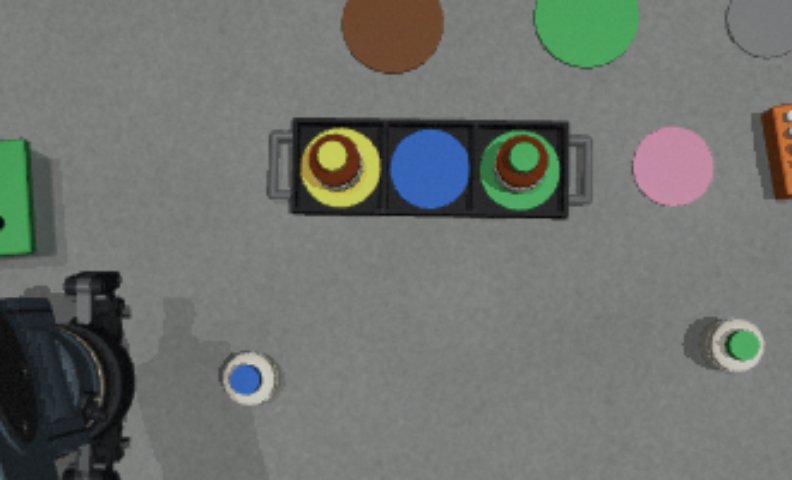

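The green and yellow bottles stand upright on their discs. The amber blue cap is at (316,165), giving (0.467,0.256). The white blue bottle at (310,345) stays where it is. I'll grip the amber one.

```bash
python3 -m pendant '[0.0465,-0.0005,0,0,0.085, 0.0465,-0.0005,0.02,0,0.085, 0.0465,-0.0005,0.05,0,0.085, 0.0465,-0.0005,0.08,0,0.085, 0.0465,-0.0005,0.11,0,0.085, 0.0465,-0.0005,0.135,0,0.085, 0.0465,-0.0005,0.15,0,0.085, 0.0465,-0.0005,0.158,0,0.085]'
python3 -m pendant '[0,0,0,0,0.06, 0,0,0,0,0.045, 0,0,0,0,0.035, 0,0,0,0,0.035, 0,0,0,0,0.035, 0,0,0,0,0.035]'
python3 -m pendant '[0,0,-0.01,0,0.035, 0,0,-0.025,0,0.035, 0,0,-0.05,0,0.035, 0,0,-0.08,0,0.035, 0,0,-0.11,0,0.035, 0,0,-0.13,0,0.035, 0,0,-0.14,0,0.035, 0,0,-0.14,0,0.035]'
python3 -m pendant '[0,0,0,0,0.035]'
```

```text
time: 14.75
tool_pos: [0.4666, 0.2548, 0.036]
ee_rot: [[0.007, 1.0, -0.003], [1.0, -0.007, -0.001], [-0.001, -0.003, -1.0]]
force: [-1.1, -0.7, -0.7]
grip_width: 0.0854
time: 15.35
tool_pos: [0.4686, 0.2565, 0.0399]
ee_rot: [[0.006, 1.0, 0.004], [1.0, -0.006, 0.001], [0.001, 0.004, -1.0]]
force: [1.5, -0.3, 6.4]
grip_width: 0.0406
time: 16.15
tool_pos: [0.468, 0.2563, 0.1801]
ee_rot: [[0.006, 1.0, 0.003], [1.0, -0.006, 0.001], [0.001, 0.003, -1.0]]
force: [-0.6, 0.1, -1.2]
grip_width: 0.0404
time: 16.25
tool_pos: [0.4665, 0.2557, 0.1771]
ee_rot: [[0.006, 1.0, -0.001], [1.0, -0.006, -0.001], [-0.001, -0.001, -1.0]]
force: [0.2, 0.7, -1.5]
grip_width: 0.0411
```

```bash
python3 -m pendant '[-0.01,0.006,0,0,0.035, -0.03,0.0186,0,0,0.035, -0.055,0.034,0,0,0.035, -0.08,0.0496,0,0,0.035, -0.11,0.068,0,0,0.035, -0.14,0.087,0,0,0.035, -0.17,0.105,0,0,0.035, -0.2,0.124,0,0,0.035]'
python3 -m pendant '[-0.025,0.0155,0,0,0.035, -0.045,0.028,0,0,0.035, -0.06,0.037,0,0,0.035, -0.068,0.042,0,0,0.035, -0.072,0.0445,0,0,0.035, -0.072,0.0445,0,0,0.035, -0.072,0.0445,0,0,0.035]'
```

```text
time: 17.05
tool_pos: [0.5895, 0.0529, 0.1759]
ee_rot: [[0.006, 1.0, -0.003], [1.0, -0.006, -0.0], [-0.0, -0.003, -1.0]]
force: [-0.3, 0.6, -2.3]
grip_width: 0.0407
time: 17.75
tool_pos: [0.6335, -0.0163, 0.1779]
ee_rot: [[0.005, 1.0, -0.0], [1.0, -0.005, 0.0], [0.0, -0.0, -1.0]]
force: [0.1, -0.4, -1.2]
grip_width: 0.0408
```

```bash
python3 -m pendant '[0,0,0.015,0,0.035, 0,0,0.04,0,0.035, 0,0,0.07,0,0.035, 0,0,0.095,0,0.035, 0,0,0.113,0,0.035, 0,0,0.124,0,0.035, 0,0,0.13,0,0.035, 0,0,0.13,0,0.035]'
python3 -m pendant '[0,0,0.001,0,0.035,0,0,0.002,0,0.035,0,0,0.003,0,0.035,0,0,0.003,0,0.035]'
```

```text
time: 18.55
tool_pos: [0.6335, -0.0166, 0.048]
ee_rot: [[0.005, 1.0, -0.0], [1.0, -0.005, 0.0], [0.0, -0.0, -1.0]]
force: [0.7, -0.6, -1.0]
grip_width: 0.0408
time: 18.95
tool_pos: [0.6347, -0.0172, 0.047]
ee_rot: [[0.006, 1.0, 0.002], [1.0, -0.006, -0.0], [-0.0, 0.002, -1.0]]
force: [-1.5, 0.2, 4.8]
grip_width: 0.0408
```

Contact again. I'll release, lift and back well away so the cameras can see the caddy.

```bash
python3 -m pendant '[0,0,0,0,0.045, 0,0,0,0,0.055, 0,0,0,0,0.07, 0,0,0,0,0.085, 0,0,0,0,0.085, 0,0,-0.02,0,0.085, 0,0,-0.06,0,0.085,0,0,-0.1,0,0.085]'
python3 -m pendant '[0,0,-0.04,0,0.085, 0,-0.04,-0.08,0,0.085, 0,-0.09,-0.1,0,0.085, 0,-0.14,-0.1,0,0.085, 0,-0.18,-0.1,0,0.085, 0,-0.22,-0.1,0,0.085, 0,-0.25,-0.1,0,0.085, 0,-0.25,-0.1,0,0.085]'
python3 -m pendant '[0.0,0,0,0,0.085,0,0,0,0,0.085,0,0,0,0,0.085]'
python3 - <<'E'
from h import *
im=bot.snapshot("top");K,T=cam("top"); sc=bot.snapshot("scene")
a=cv2.resize(im[150:350,90:540,::-1],(800,356)); b=cv2.resize(sc[190:310,90:540,::-1],(800,213))
cv2.imwrite("pics/end.png",np.vstack([a,b]))
for c in HUE:
    for uv,st in blobs(im,c):
        if 80<st[4]<1000 or uv[0]<145: print(c,uv,st[4],ray(K,T,uv,.091 if uv[1]<250 else .084)[:2])
E
```

```text
time: 19.75
tool_pos: [0.6327, -0.017, 0.1444]
ee_rot: [[0.006, 1.0, -0.003], [1.0, -0.006, 0.0], [0.0, -0.003, -1.0]]
force: [0.1, 0.3, 1.0]
grip_width: 0.0853
time: 20.55
tool_pos: [0.381, -0.0153, 0.2454]
ee_rot: [[0.006, 1.0, 0.0], [1.0, -0.006, -0.0], [-0.0, 0.0, -1.0]]
force: [0.1, 0.3, -0.0]
grip_width: 0.0846
time: 20.85
tool_pos: [0.3847, -0.0157, 0.2447]
ee_rot: [[0.006, 1.0, -0.0], [1.0, -0.006, 0.0], [0.0, -0.0, -1.0]]
force: [1.3, 0.0, 0.2]
grip_width: 0.0854
green [220.7143 105.9048] 399 [0.851  0.1884]
green [365.7792 222.9329] 462 [ 0.617  -0.0869]
green [138.2492 232.8874] 2203 [0.6066 0.3481]
green [367.904 215.096] 125 [ 0.6319 -0.0913]
green [459.4576 293.5   ] 118 [ 0.481  -0.2595]
yellow [295.4962 221.6641] 393 [0.6221 0.0463]
yellow [287.9826 214.4957] 115 [0.6361 0.0605]
blue [329.0167 221.6917] 480 [ 0.6208 -0.0174]
blue [328.2787 215.5656] 122 [ 0.6325 -0.0162]
blue [251.9032 307.6935] 124 [0.4606 0.1318]
```

View pics/end.png

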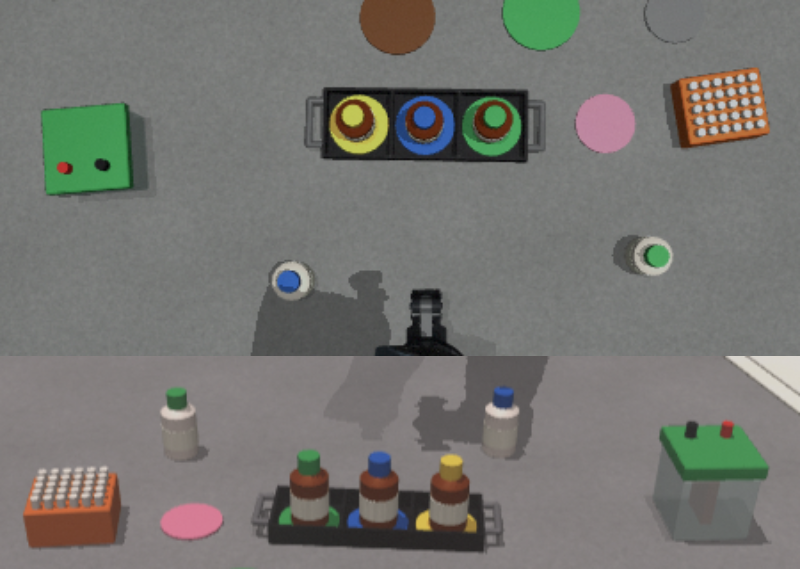

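Both views show the three amber bottles standing upright on their matching discs, with caps 2 mm or less from the disc centres. The bystanders are unmoved and the gripper is clear, so I'm handing in.

```bash
python3 -c "
from plant import bot
print(bot.job_done())"
```

```text
the job is handed in; nothing more can be done
None
```

All three amber bottles are packed upright, each on the caddy disc of its cap colour, and the job was handed in at about 21 s of the 88 s. I lowered each one until the wrist force rose to about 5 N, then opened the fingers, so none was dropped or tipped.

In the last top view, with the arm clear of the caddy:

| Bottle | Cap position (m) | Disc centre (m) | Offset |
|---|---|---|---|
| Green | (0.632, -0.091) | (0.631, -0.093) | about 2 mm |
| Yellow | (0.636, 0.061) | (0.636, 0.059) | about 1 mm |
| Blue | (0.633, -0.016) | (0.634, -0.017) | about 1 mm |

- **Left alone:** the white bottles and the gel tank lid measured within a pixel of their starting positions. I only checked the tip rack by eye, and it looked unmoved.
- **Disagreements:** the wrist and top views differed by 2 to 4 mm, mostly in x. I used values between the two for gripping and kept close to the top view for placing. The yellow wrist mask caught only part of the cap, so I corrected it by eye. No check failed.

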